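# Slide the backup battery home into its bedside charging dock

## Task

Push the tall backup battery straight back along the nightstand until it sits squarely home against the back wall of its white charging dock, pushing low on its foot so that it slides upright and never tips or lifts. Then press the green button beside the dock fully down to start charging, and let go. Use only the fingertips, pick nothing up, and leave everything else on the nightstand where it stands.

Things in the scene. Friction and masses are not known exactly. Their poses are not given: they have to be found in the camera images.
- pack: Backup battery, loose, rigid, about 0.9 kg: a black foot 130 deep (x) by 110 wide (y) by 45 mm high, carrying a grey tower 80 deep, 110 wide, up to z = 170 mm, and a bar handle up to 202 mm. Origin: centre of the underside; z up; x towards its flat back face at x = +65 mm (foot and tower), which enters the dock first. Pushed above about 65 mm it tips over its back edge.
- pack_foot (a point): Where to push: middle of the foot's low front face (110 mm wide, 45 mm high, towards the robot), at pack x = -65 mm, 20 mm above the table. The tower's front face, with orange stripe and green lamps, stands 50 mm farther back. The pack slides on the table with 4 to 7 N; when it meets the dock's wall the force jumps.
- dock: White charging dock fixed to the table, no floor, open on top and towards the robot. Origin: point on the table where the pack's origin lies when home, the pack's x along the dock's x (towards the back wall). Back wall: face at x = +65 mm, 170 wide, 70 mm high. Side rails 30 mm high from x = -22 to +65 mm, inner faces at y = +65 and -65 mm: 10 mm clearance each side of the pack.
- dock_mouth (a point): Middle of the dock's open mouth on the table, at dock x = -65 mm. Here the flared lead-ins (30 mm high) in front of the rails stand about 168 mm apart. At the start the pack's origin is at dock x = -170 to -135 mm, within 12 mm of the dock's centre line, turned up to 0.12 rad.
- charge_top (a point): Centre of the top of the round green push button, 30 mm across, on the dock's low pad at dock x = 0, y = -135 mm (70 mm clear of the side of the pack when home). It faces up and is pressed straight down.
- charge (a joint): Travel of the green button in m: 0 released, 0.006 fully down (about 5 N, springs back). More than 0.004 counts as pressed.
- cup: Stainless steel cup, 76 mm across, 95 mm high, loose, left of the dock. Origin at the centre of its underside. Leave it alone.
- flashlight: Small aluminium flashlight standing on its head, 33 mm across, 110 mm high, loose, to the left of the pack's lane. Origin at the centre of its underside. Leave it alone.
- organizer: Blue pill organizer with seven lids, 180 x 44 x 28 mm, long side along its x, loose, near the right edge. Origin at the centre of its underside. Leave it alone.
- case: Black eyeglass case, 160 x 62 x 38 mm, long side along its x, loose, near the right edge. Origin at the centre of its underside. Leave it alone.
- coaster: White ceramic coaster, 100 mm across, 8 mm high, loose, near the right edge. Origin at the centre of its underside. Leave it alone.
Things that resemble listed ones, but are neither listed nor needed, are in the scene too. Leave any red look-alike of the pack alone.

How it is judged (in metres and radians):
On the way, in this order (a step that is already met when the one before it is completed fails the run):
1. the battery stands upright and fully home in the dock (x of pack in the frame of dock between -0.008 and 0.008 m and y of pack in the frame of dock between -0.015 and 0.015 m and angle between the x axis of pack and the x axis of dock, either way round below 0.1 rad and angle between pack's own z axis and vertical below 0.05 rad and height (world z) of pack below 0.006 m), for 0.2 s.
2. then the green button is pressed down (all of step 1 and value of joint charge above 0.004 m), for 0.1 s.
At the end, for the whole second after the job is handed in: The battery's origin is within 8 mm of home along the dock and 15 mm across, squared to the dock within 0.10 rad, flat on the table and still; the green button has been pressed more than 4 mm after that and is up again; the bystanders are within 20 mm of where they stood (all of step 1 and linear speed of pack below 0.01 m/s and value of joint charge below 0.002 m and distance of each of cup, flashlight, organizer, case, coaster from where it was at the start of the episode below 0.02 m); the robot touches nothing.
It fails at once if the battery tips by more than 0.15 rad (angle between pack's own z axis and vertical above 0.15 rad).
It fails at once if the battery is lifted off the table (height (world z) of pack above 0.015 m).
It fails at once if a bystander is moved more than 20 mm, lifted or knocked over (distance of any of cup, flashlight, organizer, case, coaster from where it was at the start of the episode above 0.02 m or angle between any of cup, flashlight, organizer, case, coaster's own z axis and vertical above 0.35 rad).
It also fails if it takes over 58 s, if anything falls off the work surface, if the arm or the gripper's body presses on something with over 40 N, if the wrist force passes 120 N, or if a joint passes its speed limit or range.

## Robot

A 7-joint arm with a two-finger parallel gripper is mounted at the origin on the work surface. World frame = base frame: x ahead of the robot, y to its left, z up, the work surface at z = 0. Lengths are in mm, angles in rad, forces in N, time in s.
With the tool pointing down it reaches from about 425 to 975 mm from the base axis. Payload 16.7 kg.
Tool frame: the origin (TCP) lies where the fingers leave the gripper's body, on its centre line; the fingertips stand 73 mm ahead of it and the grasp point (between the pads) lies bot.tcp_to_grasp ahead of it (bot.tcp_to_grasp is the distance from the TCP to the grasp point, in mm); z points along the fingers, y is the direction in which the jaws open and shut (so a half turn about z gives the same grasp; the last joint's range is limited). The gripper opens to 85 mm and grips with 20 to 120 N. Pads are 22 mm wide; open, the fingers measure 114 mm over their backs; the gripper's body (76 mm by 85 mm) begins 54 mm behind the grasp point. The pads swing forward as they close: fully open they stand 13 mm farther back than shut.
Start: joints at [1.002, 0.426, 0.074, 1.606, -0.034, 1.111, -0.067], TCP at [275.08, -616.37, 303.902] pointing down, gripper open.
Joint ranges: [-2.85, 2.85], [-0.5, 2.14], [-1.23, 1.37], [0.21, 2.46], [-1.02, 4.16], [0.16, 2.05], [-2.73, 2.73]. Speed limits (rad/s): [1.89, 1.89, 2.39, 2.39, 3.01, 3.01, 3.01].

## Interface

Orientations are given as a unit quaternion [x, y, z, w].
In Python, from station import bot gives the robot as it stands.
- The arm moves only by the shell command python3 -m creep 'ROWS'. ROWS is JSON, a list of rows, each a list of 3 entries, a list of its own where there are three numbers: the opening, from 0 (shut) to 1 (fully open), then the shift along the tool's x, y, z in units of 40 mm (1.0 is 40 mm), then the turn, a rotation vector about the tool's x, y, z in units of 8 degrees (1.0 is 8 degrees). A call has 1 to 5 rows; each row shifts and turns the commanded pose from where the row before left it, along the tool's axes as they then stand; what a row does not reach is not made up. A row lasts 1/8 s, in which the tool goes at most 62.5 mm and 10.7 degrees, less where a joint would pass 70% of its speed; a pose out of reach is approached as far as the arm can. A call is refused whole if a number of a shift passes 1 or a number of a turn 1, either way. A call with a gripper value outside its range is refused whole. The fingers move at their own pace and stop on an object; the grip force is fixed at half the most. Time passes only in rows, so rows that do not move let the fingers close. It gives the time, the measured TCP pose, the force and the opening at its end, in the units of the state.
- bot.get_obs(): the state, without advancing time (a new reading comes with each control period).
- bot.grab_frame(name): name is "scene" or "top" or "wrist"; returns (picture, depth): 420x560x3 uint8, red, green, blue; 420x560 float32, mm along the optical axis (not along the pixel's ray), 0 where there is no reading.
- bot.camera_model(name): a dict with "K" (3x3 intrinsics, pixels), "dist_coeffs" ([k1, k2, p1, p2, k3] as OpenCV has them; the pictures are not rectified), "R" (3x3) and "t" (3): a world point X has camera coordinates R X + t; the wrist camera has in their place "hand_eye" (4x4, takes a point from camera to tool coordinates, whose origin is the TCP and whose axes are the flange's). Camera axes: x right, y down, z forward; pixel columns grow to the right and rows downward; lengths in mm; the calibration is good to about 2 mm. A picture is of the moment at which its call begins: read the wrist's pose just before it. camera_model takes no time and is no camera call.
- bot.hand_in(): hands the job in, once; it reports no verdict.
The state is a dict: "t": time; "joints": joint angles; "joint_vel": joint speeds; "effort": joint torques, N m; "eef_pos": TCP position; "tcp_rot": TCP orientation; "contact_force": force on the tool from outside, world axes, zero at the start; "torque": the same for the moment, N m; "grip_width": opening from 0.0 (shut) to 1.0 (fully open).
Only numpy, scipy, OpenCV 4.12 (cv2) and the standard library are available. Lean on these libraries where they do the work, as an engineer would, in place of code of your own. Each camera call takes 0.05 s, during which the arm holds its last target. There are 200 camera calls.

## Working session

There is one attempt and no reset: what is moved stays moved. The work goes in short steps, Python scripts to look and compute and a shell command to move; the robot and the scene stay as the last step left them, time stands still between calls to the robot, and variables do not carry over. Pictures are saved under pics/ and viewed, about 8 in all and at most 12, crops included, and the job is handed in when it is done.

```bash
mkdir -p pics; cat > h.py <<'E'
import numpy as np, cv2
from scipy.spatial.transform import Rotation as R
from station import bot
def save(n,im): cv2.imwrite(f'pics/{n}.png',cv2.cvtColor(im,cv2.COLOR_RGB2BGR))
def cast(cam,uv,z):
    uv=np.array(uv,float).reshape(-1,1,2)
    n=cv2.undistortPoints(uv,np.array(cam['K'],float),np.array(cam['dist_coeffs'],float)).reshape(-1,2)
    d=np.c_[n,np.ones(len(n))]@np.array(cam['R']); o=-np.array(cam['R']).T@np.array(cam['t'])
    return o+d*((z-o[2])/d[:,2])[:,None]
E
python3 - <<'E'
from h import *
for n in ('top','scene'):
    im,d=bot.grab_frame(n); save(n+'0',im); np.savez(n+'0.npz',im=im,d=d)
    c=bot.camera_model(n); print(n,-np.array(c['R']).T@np.array(c['t']))
o=bot.get_obs(); print(o['t'],o['eef_pos'],o['tcp_rot'],bot.tcp_to_grasp); print(R.from_quat(o['tcp_rot']).as_matrix().round(3))
E
```

```text
top [ 285.54988452  -21.20388965 1070.18817305]
scene [1243.99367308  328.63072677  765.75540503]
0.1 [ 274.9642211  -616.15113277  303.26673606] [ 9.78057427e-01  2.08334641e-01 -1.81235823e-04 -5.60421733e-04] 53.900000000000006
[[ 0.913  0.408 -0.001]
 [ 0.408 -0.913  0.001]
 [-0.    -0.001 -1.   ]]
```

View pics/top0.png

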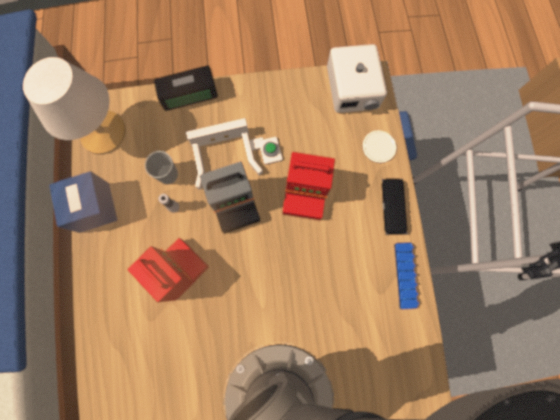

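View pics/scene0.png

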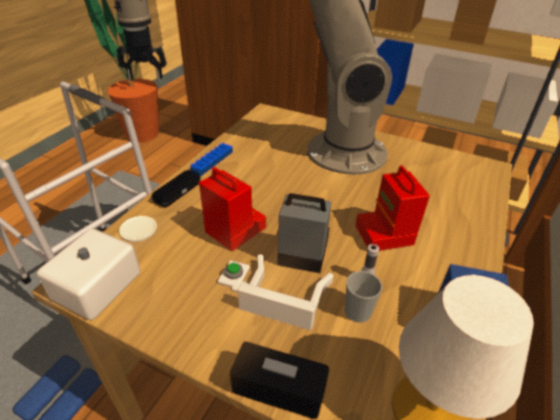

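Top view: the grey pack is at about (231,197) with its foot front at about (240,218). The dock wall is at (217,132) and the button at (270,148). Red look-alikes stand at (308,185) and (168,270). I'll enlarge the view for accurate corners.

```bash
python3 - <<'E'
from h import *
im=np.load('top0.npz')['im']
c=cv2.resize(im[110:240,140:340],None,fx=4,fy=4,interpolation=cv2.INTER_CUBIC); save('crop0',c)
E
```

```text
(no output)
```

View pics/crop0.png

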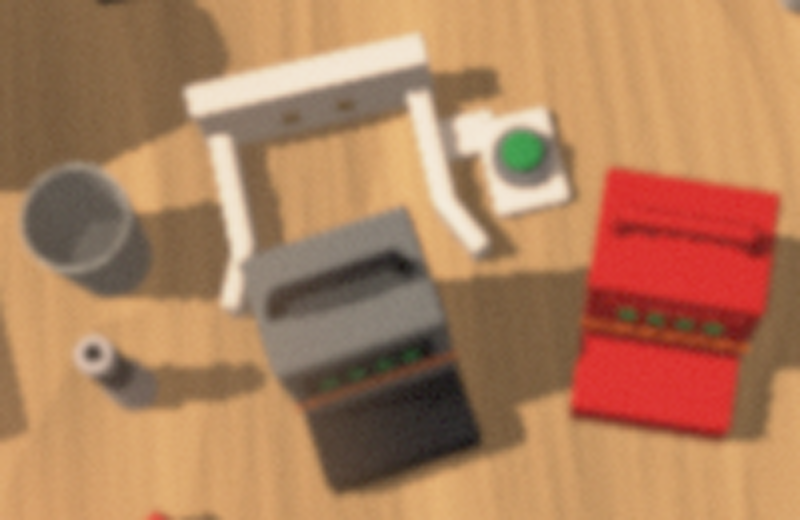

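Crop (×4, offset 140,110): the wall-top front edge runs (195,117)–(430,70). The tower-top back corners are (245,258) and (408,208), the foot's bottom front edge runs (335,492)–(480,443), and the button is at (523,150). I'll cast rays and cross-check against depth.

```bash
cat >> h.py <<'E'
def cloud(cam,d):
    v,u=np.mgrid[0:d.shape[0],0:d.shape[1]]
    n=cv2.undistortPoints(np.c_[u.ravel(),v.ravel()].astype(float).reshape(-1,1,2),np.array(cam['K'],float),np.array(cam['dist_coeffs'],float)).reshape(-1,2)
    P=(np.c_[n,np.ones(len(n))]*d.reshape(-1,1)-np.array(cam['t']))@np.array(cam['R'])
    P[d.ravel()==0]=np.nan
    return P.reshape(d.shape+(3,))
E
python3 - <<'E'
from h import *
c=bot.camera_model('top'); f=np.load('top0.npz'); im=f['im']; P=cloud(c,f['d'])
g=lambda *a:[[140+(x+.5)/4-.5,110+(y+.5)/4-.5] for x,y in a]
p=lambda n,a:print(n,a.round(1).tolist(), 'dir',np.degrees(np.arctan2(*(a[0]-a[-1])[[1,0]])).round(1))
p('wall top front',cast(c,g((195,117),(430,70)),70))
p('wall top back',cast(c,g((185,90),(420,35)),70))
p('tower back',cast(c,g((245,258),(408,208)),170))
p('foot front bottom',cast(c,g((335,492),(480,443)),0))
p('button',cast(c,g((523,150)),20))
print('btn depth',P[147:149,269:272].reshape(-1,3).round(0).tolist())
print('rails z', P[148,140+57,2],P[145,140+108,2])
print('lead-ins', cast(c,g((232,308),(487,245),(240,255),(437,195)),30).round(0).tolist())
def rect(u0,u1,v0,v1,z0,z1,n):
    Q=P[v0:v1,u0:u1].reshape(-1,3); Q=Q[(Q[:,2]>z0)&(Q[:,2]<z1)]
    print(n,len(Q),Q[:,2].mean().round(1),cv2.boxPoints(cv2.minAreaRect(Q[:,:2].astype(np.float32))).round(0).tolist())
rect(180,252,115,150,62,80,'wall')
rect(195,256,155,210,160,182,'tower')
rect(210,265,190,235,38,52,'foot top')
rect(280,340,150,222,30,60,'red foot')
rect(280,340,150,222,150,260,'red tower')
rect(148,175,190,215,90,130,'flash')
E
```

```text
wall top front [[715.1, 168.3, 70.0], [730.2, 2.7, 70.0]] dir 95.2
wall top back [[736.1, 174.1, 70.0], [757.3, 7.1, 70.0]] dir 97.3
tower back [[576.7, 124.7, 170.0], [596.7, 22.7, 170.0]] dir 101.1
foot front bottom [[453.9, 102.3, 0.0], [476.8, -2.4, 0.0]] dir 102.3
button [[682.7, -56.6, 20.0]] dir 0.0
btn depth [[678.0, -52.0, 35.0], [676.0, -55.0, 38.0], [677.0, -58.0, 35.0], [673.0, -52.0, 39.0], [674.0, -55.0, 36.0], [674.0, -58.0, 35.0]]
rails z 31.107970348252234 32.35088456364521
lead-ins [[587.0, 159.0, 30.0], [611.0, -23.0, 30.0], [625.0, 151.0, 30.0], [652.0, 8.0, 30.0]]
wall 550 70.3 [[714.0, 171.0], [733.0, 3.0], [760.0, 6.0], [740.0, 174.0]]
tower 1275 170.9 [[497.0, 113.0], [520.0, 6.0], [600.0, 23.0], [576.0, 130.0]]
foot top 779 46.0 [[447.0, 101.0], [472.0, -6.0], [525.0, 6.0], [499.0, 113.0]]
red foot 819 46.0 [[454.0, -172.0], [504.0, -186.0], [535.0, -81.0], [484.0, -66.0]]
red tower 1508 174.0 [[500.0, -186.0], [579.0, -208.0], [609.0, -102.0], [530.0, -79.0]]
flash 101 108.1 [[526.0, 228.0], [550.0, 221.0], [558.0, 244.0], [534.0, 252.0]]
```

Pack, from the depth rectangles: origin about (524,62), yaw 12.6°. Dock: origin about (659,80), yaw 6.5°. That puts the pack at dock x −136, y −2, +0.106 rad. The button is at about (675,−55,35).

The plan is to push with both fingertips, jaws 0.6 open and tool yaw matched to the dock, so the two contact points square the pack up. First I'll turn the tool.

```bash
cat >> h.py <<'E'
def st():
    o=bot.get_obs(); M=R.from_quat(o['tcp_rot']).as_matrix()
    print(round(o['t'],2),np.round(o['eef_pos'],1),'yaw',np.degrees(np.arctan2(M[1,0],M[0,0])).round(2),'tilt',np.degrees(np.arccos(-M[2,2])).round(2),'F',np.round(o['contact_force'],1),'grip',round(float(o['grip_width']),2))
    return np.array(o['eef_pos']),M
def rel(x,y,z):
    p,M=st(); print('units to go',(M.T@(np.array([x,y,z])-p)/40).round(3))
E
python3 -m creep '[[0.6,[0.7,-1,0],[0,0,0.73]],[0.6,[0.7,-1,0],[0,0,0.73]],[0.6,[0.7,-1,0],[0,0,0.73]],[0.6,[0.7,-1,0],[0,0,0]],[0.6,[0.7,-1,0],[0,0,0]]]'
python3 -c "
from h import *; rel(440,45,300)"
```

```text
t: 0.72
eef_pos: [364.2, -389.2, 303.9]
tcp_rot: [0.998, 0.057, -0.0, -0.0]
contact_force: [0.8, -0.2, 0.1]
grip_width: 0.597
0.72 [ 364.2 -389.2  303.9] yaw 6.53 tilt 0.01 F [ 0.8 -0.2  0.1] grip 0.6
units to go [  3.116 -10.569   0.097]
```

```bash

python3 -m creep '[[0.6,[0.7,-1,0],[0,0,0]],[0.6,[0.7,-1,0],[0,0,0]],[0.6,[0.7,-1,0],[0,0,0]],[0.6,[0.7,-1,0],[0,0,0]],[0.6,[0.3,-1,0],[0,0,0]]]'
python3 -m creep '[[0.6,[0,-1,0],[0,0,0]],[0.6,[0,-1,0],[0,0,0]],[0.6,[0,-1,0],[0,0,0]],[0.6,[0,-1,0],[0,0,0]],[0.6,[0,-1,0],[0,0,0]]]'
python3 -m creep '[[0.6,[0,0,0],[0,0,0]]]'
python3 -c "
from h import *; rel(430,45,85)"
```

```text
t: 1.35
eef_pos: [465.1, -176.1, 303.7]
tcp_rot: [0.998, 0.057, -0.0, -0.0]
contact_force: [0.1, -1.2, -0.1]
grip_width: 0.602
t: 1.98
eef_pos: [441.0, 22.0, 303.9]
tcp_rot: [0.998, 0.057, -0.0, 0.0]
contact_force: [0.8, -0.9, -0.7]
grip_width: 0.599
t: 2.1
eef_pos: [441.0, 23.1, 303.9]
tcp_rot: [0.998, 0.059, -0.0, -0.0]
contact_force: [-0.4, -1.0, 0.1]
grip_width: 0.599
2.1 [441.   23.1 303.9] yaw 6.76 tilt 0.02 F [-0.4 -1.   0.1] grip 0.6
units to go [-0.21  -0.573  5.473]
```

```bash

python3 -m creep '[[0.6,[-0.18,-0.72,0.8],[0,0,0]],[0.6,[0,0,1],[0,0,0]],[0.6,[0,0,1],[0,0,0]],[0.6,[0,0,1],[0,0,0]],[0.6,[0,0,0.8],[0,0,0]]]'
python3 -m creep '[[0.6,[0,0,0],[0,0,0]]]'
python3 - <<'E'
from h import *
rel(430,51,85)
im,d=bot.grab_frame('wrist'); im2,_=bot.grab_frame('top')
c=cv2.resize(im2[110:260,140:340],(560,420),interpolation=cv2.INTER_CUBIC)
save('w1',cv2.resize(np.vstack([im,c]),(400,600)))
E
```

```text
t: 2.72
eef_pos: [430.8, 47.6, 118.4]
tcp_rot: [0.998, 0.057, -0.001, 0.0]
contact_force: [0.6, -0.2, -0.2]
grip_width: 0.599
t: 2.85
eef_pos: [429.9, 47.7, 118.3]
tcp_rot: [0.998, 0.057, -0.002, 0.0]
contact_force: [0.2, -1.2, 0.4]
grip_width: 0.604
2.85 [429.9  47.7 118.3] yaw 6.51 tilt 0.25 F [ 0.2 -1.2  0.4] grip 0.6
units to go [ 0.014 -0.081  0.833]
```

View pics/w1.png

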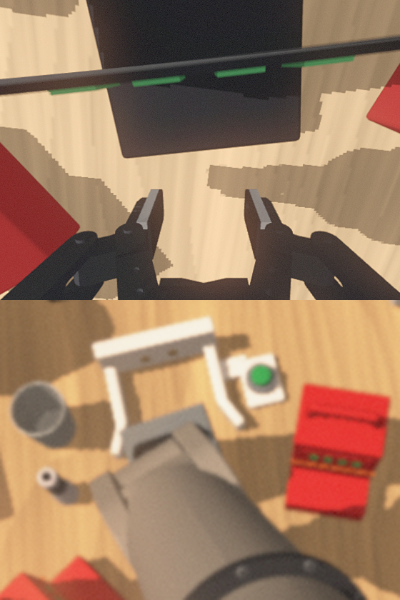

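The wrist view shows the two tips at (150,205) and (255,205), centred just in front of the foot (edge at y≈145). The left red look-alike is near the left knuckle, so I'll check that clearance.

```bash
python3 - <<'E'
from h import *
f=np.load('top0.npz'); im=f['im'].astype(int); P=cloud(bot.camera_model('top'),f['d'])
m=(im[...,0]>110)&(im[...,1]<70)&(im[...,2]<70); m[:,:110]=0; m[:,225:]=0
Q=P[m]; Q=Q[np.isfinite(Q[:,0])&(Q[:,2]>30)]
print(len(Q)); i=np.argsort(Q[:,1])[:4]; print(Q[i].round(0).tolist()); print(cv2.boxPoints(cv2.minAreaRect(Q[:,:2].astype(np.float32))).round(0).tolist())
E
python3 -m creep '[[0.6,[0.0,-0.08,0.4],[0,0,0]],[0.6,[0,0,0.4],[0,0,0]],[0.6,[0,0,0],[0,0,0]]]'
python3 -c "
from h import *; rel(446,53,85)"
```

```text
1069
[[363.0, 153.0, 51.0], [362.0, 153.0, 34.0], [366.0, 153.0, 46.0], [367.0, 156.0, 46.0]]
[[287.0, 243.0], [359.0, 146.0], [437.0, 205.0], [365.0, 302.0]]
t: 3.32
eef_pos: [431.0, 51.6, 88.6]
tcp_rot: [0.998, 0.057, 0.0, 0.0]
contact_force: [0.4, 0.2, 0.1]
grip_width: 0.6
3.33 [431.   51.6  88.6] yaw 6.52 tilt 0.03 F [0.4 0.2 0.1] grip 0.6
units to go [0.376 0.007 0.091]
```

```bash

python3 -m creep '[[0.6,[0.2,0,0.1],[0,0,0]],[0.6,[0.2,0,0],[0,0,0]],[0.6,[0.15,0,0],[0,0,0]],[0.6,[0.15,0,0],[0,0,0]],[0.6,[0.15,0,0],[0,0,0]]]'
python3 -m creep '[[0.6,[0.15,0,0],[0,0,0]],[0.6,[0.15,0,0],[0,0,0]],[0.6,[0.15,0,0],[0,0,0]],[0.6,[0.15,0,0],[0,0,0]],[0.6,[0.15,0,0],[0,0,0]]]'
python3 - <<'E'
from h import *
rel(583.5,71.4,85)
im,d=bot.grab_frame('wrist'); im2,_=bot.grab_frame('scene')
save('w2',cv2.resize(np.vstack([im,im2]),(400,600)))
E
```

```text
t: 3.95
eef_pos: [464.1, 55.8, 84.1]
tcp_rot: [0.998, 0.057, -0.001, 0.0]
contact_force: [-7.9, 0.9, 4.8]
grip_width: 0.603
t: 4.58
eef_pos: [493.7, 58.7, 84.1]
tcp_rot: [0.998, 0.057, -0.001, 0.0]
contact_force: [-9.1, -1.2, 6.7]
grip_width: 0.601
4.58 [493.7  58.7  84.1] yaw 6.51 tilt 0.14 F [-9.1 -1.2  6.7] grip 0.6
units to go [ 2.266 -0.061 -0.029]
```

View pics/w2.png

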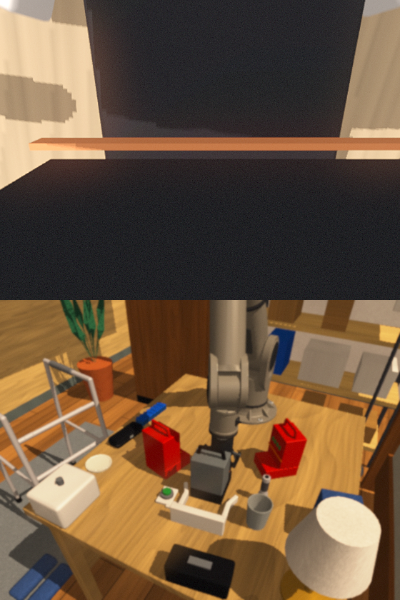

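The wrist view now shows the foot and tower square to the tool, but the fingertips (previously at y≈205) are hidden by a dark surface. The tool also reads Fz of +6.7 N. I'll check the camera's position and the pack's tilt before pushing further.

```bash
python3 - <<'E'
from h import *
print(np.round(bot.camera_model('wrist')['hand_eye'],2))
o=bot.get_obs(); print(o['contact_force'],o['torque'])
im,d=bot.grab_frame('scene'); P=cloud(bot.camera_model('scene'),d)
w,dw=bot.grab_frame('wrist'); print(dw[::60,280], dw[300:420:40,::100])
im2,d2=bot.grab_frame('top'); T=cloud(bot.camera_model('top'),d2)
Q=T[110:240,190:270].reshape(-1,3); Q=Q[(Q[:,2]>162)&(Q[:,2]<180)]
print(len(Q)); A=np.c_[Q[:,:2],np.ones(len(Q))]; print(np.linalg.lstsq(A,Q[:,2],rcond=None)[0], cv2.boxPoints(cv2.minAreaRect(Q[:,:2].astype(np.float32))).round(0).tolist())
save('s3',np.hstack([cv2.resize(im[150:310,220:380],(400,400),interpolation=cv2.INTER_CUBIC),cv2.resize(im2[110:240,180:310],(400,400),interpolation=cv2.INTER_CUBIC)]))
E
```

```text
[[ -0.    -0.95  -0.32  81.  ]
 [  1.    -0.    -0.     0.39]
 [  0.    -0.32   0.95 -70.73]
 [  0.     0.     0.     1.  ]]
[-0.95160633 -0.8014892   0.07979904] [-0.24650197  0.25701885 -0.06355009]
[ 96.15675  100.47366  106.02805  111.59209   50.202946   0.
   0.      ] [[0. 0. 0. 0. 0. 0.]
 [0. 0. 0. 0. 0. 0.]
 [0. 0. 0. 0. 0. 0.]]
230
[6.88149317e-03 1.00551958e-03 1.66467446e+02] [[584.0, 8.0], [635.0, -1.0], [657.0, 115.0], [606.0, 125.0]]
```

View pics/s3.png

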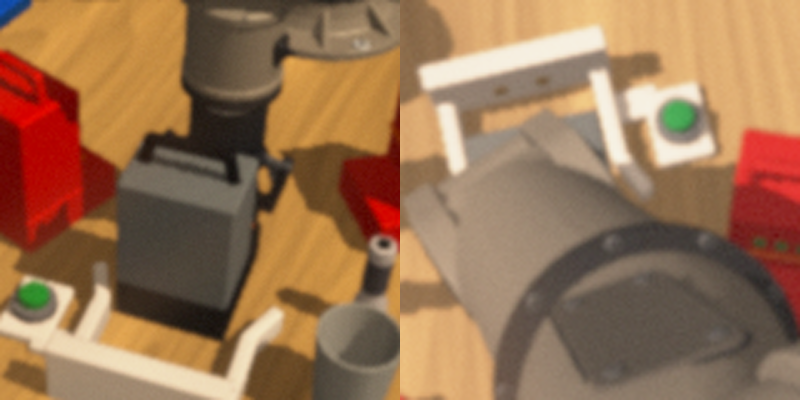

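The wrist camera sits 81 mm ahead of the TCP, so it is now simply inside the tower's outline. The pack is flat (top-face slope 0.007), square, and the resting force is about 1 N. I'll continue the push.

```bash

python3 -m creep '[[0.6,[0.15,0,0],[0,0,0]],[0.6,[0.15,0,0],[0,0,0]],[0.6,[0.15,0,0],[0,0,0]],[0.6,[0.15,0,0],[0,0,0]],[0.6,[0.15,0,0],[0,0,0]]]'
python3 -m creep '[[0.6,[0.15,0,0],[0,0,0]],[0.6,[0.15,0,0],[0,0,0]],[0.6,[0.15,0,0],[0,0,0]],[0.6,[0.15,0,0],[0,0,0]],[0.6,[0.15,0,0],[0,0,0]]]'
python3 - <<'E'
from h import *
rel(583.5,71.4,85)
E
```

```text
t: 5.45
eef_pos: [523.3, 62.2, 84.0]
tcp_rot: [0.998, 0.057, -0.001, 0.0]
contact_force: [-9.8, -0.8, 8.0]
grip_width: 0.597
t: 6.08
eef_pos: [553.1, 65.7, 83.9]
tcp_rot: [0.998, 0.057, -0.001, 0.0]
contact_force: [-8.5, -0.8, 6.9]
grip_width: 0.604
6.08 [553.1  65.7  83.9] yaw 6.53 tilt 0.12 F [-8.5 -0.8  6.9] grip 0.6
units to go [ 0.771 -0.056 -0.028]
```

```bash

python3 -m creep '[[0.6,[0.13,0,0],[0,0,0]],[0.6,[0.13,0,0],[0,0,0]],[0.6,[0.13,0,0],[0,0,0]]]'
python3 -m creep '[[0.6,[0.08,0,0],[0,0,0]],[0.6,[0.08,0,0],[0,0,0]]]'
python3 - <<'E'
from h import *
rel(583.5,71.4,85)
im,d=bot.grab_frame('scene'); im2,d2=bot.grab_frame('top')
save('s4',np.hstack([cv2.resize(im[180:310,220:350],(400,400),interpolation=cv2.INTER_CUBIC),cv2.resize(im2[110:210,180:280],(400,400),interpolation=cv2.INTER_CUBIC)]))
E
```

```text
t: 6.45
eef_pos: [568.6, 67.5, 83.9]
tcp_rot: [0.998, 0.057, -0.001, 0.0]
contact_force: [-9.0, -1.2, 7.0]
grip_width: 0.599
t: 6.7
eef_pos: [574.9, 68.2, 83.9]
tcp_rot: [0.998, 0.057, -0.001, 0.0]
contact_force: [-8.6, -1.0, 5.6]
grip_width: 0.599
6.7 [574.9  68.2  83.9] yaw 6.53 tilt 0.12 F [-8.6 -1.   5.6] grip 0.6
units to go [ 0.222 -0.054 -0.028]
```

View pics/s4.png

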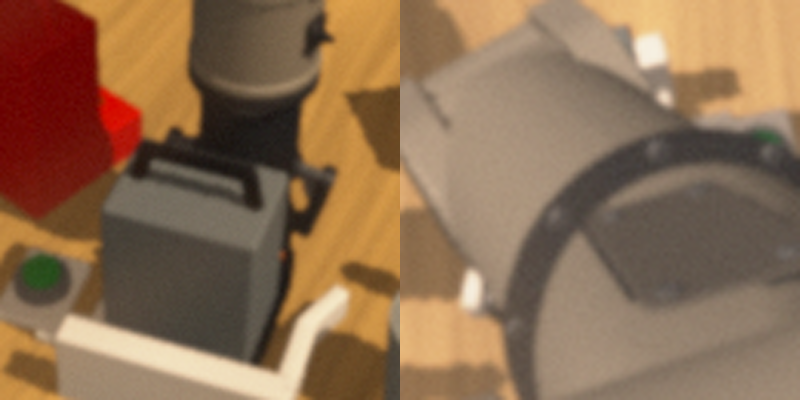

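The scene view shows the pack almost at the wall and upright. I'll take small steps until the force jumps.

```bash

python3 -m creep '[[0.6,[0.06,0,0],[0,0,0]],[0.6,[0.06,0,0],[0,0,0]]]'
python3 -m creep '[[0.6,[0.05,0,0],[0,0,0]]]'
python3 -m creep '[[0.6,[0.05,0,0],[0,0,0]]]'
```

```text
t: 7.05
eef_pos: [579.8, 68.7, 83.9]
tcp_rot: [0.998, 0.057, -0.001, 0.0]
contact_force: [-8.0, -0.9, 4.9]
grip_width: 0.599
t: 7.18
eef_pos: [581.7, 69.0, 83.9]
tcp_rot: [0.998, 0.057, -0.001, 0.0]
contact_force: [-8.7, -1.1, 5.1]
grip_width: 0.601
t: 7.3
eef_pos: [583.7, 69.2, 83.9]
tcp_rot: [0.998, 0.057, -0.001, 0.0]
contact_force: [-8.5, -0.6, 5.4]
grip_width: 0.601
```

```bash

for i in 1 2; do python3 -m creep '[[0.6,[0.05,0,0],[0,0,0]]]'; done
python3 -m creep '[[0.6,[0.05,0,0],[0,0,0]]]'
```

```text
t: 7.42
eef_pos: [585.7, 69.4, 83.9]
tcp_rot: [0.998, 0.057, -0.001, 0.0]
contact_force: [-8.9, -1.0, 4.2]
grip_width: 0.599
t: 7.55
eef_pos: [586.1, 69.5, 83.6]
tcp_rot: [0.998, 0.057, -0.003, 0.001]
contact_force: [-25.6, -2.5, 16.2]
grip_width: 0.598
t: 7.68
eef_pos: [586.4, 69.4, 83.2]
tcp_rot: [0.998, 0.057, -0.004, 0.001]
contact_force: [-36.2, -2.2, 24.0]
grip_width: 0.595
```

The force jumped from 9 to 36 N, so the pack has bottomed on the wall. I'll back off, rise, and swing aside with the jaws shut.

```bash

python3 -m creep '[[0.6,[-0.3,0,0],[0,0,0]],[0.6,[-0.7,0,0],[0,0,0]],[0.6,[-0.7,0,0],[0,0,0]],[0.6,[0,0,-1],[0,0,0]],[0.6,[0,0,-1],[0,0,0]]]'
python3 -m creep '[[0.6,[0,0,-1],[0,0,0]],[0.6,[0,0,-1],[0,0,0]],[0.6,[0,0,-1],[0,0,0]],[0,[0,0.5,-0.4],[0,0,0]],[0,[0,1,0],[0,0,0]]]'
python3 -m creep '[[0,[0,1,0],[0,0,0]],[0,[0.5,1,0],[0,0,0]],[0,[1,0.3,0],[0,0,0]],[0,[1,0,0],[0,0,0]],[0,[0.5,0,0],[0,0,0]]]'
python3 -m creep '[[0,[0,0,0],[0,0,0]]]'
python3 - <<'E'
from h import *
rel(675,-55,115)
im2,d2=bot.grab_frame('top'); im,d=bot.grab_frame('scene'); T=cloud(bot.camera_model('top'),d2)
def rect(u0,u1,v0,v1,z0,z1,n):
    Q=T[v0:v1,u0:u1].reshape(-1,3); Q=Q[(Q[:,2]>z0)&(Q[:,2]<z1)]
    print(n,len(Q),Q[:,2].mean().round(1),cv2.boxPoints(cv2.minAreaRect(Q[:,:2].astype(np.float32))).round(0).tolist())
rect(180,262,100,220,160,182,'tower'); rect(190,262,140,220,38,52,'foot')
save('s5',np.hstack([cv2.resize(im[150:330,200:380],(400,400),interpolation=cv2.INTER_CUBIC),cv2.resize(im2[90:250,150:310],(400,400),interpolation=cv2.INTER_CUBIC)]))
E
```

```text
t: 8.3
eef_pos: [522.7, 62.4, 165.1]
tcp_rot: [0.998, 0.057, 0.0, -0.0]
contact_force: [0.5, -0.5, 0.7]
grip_width: 0.599
t: 8.93
eef_pos: [530.5, 3.4, 302.0]
tcp_rot: [0.998, 0.058, 0.002, -0.0]
contact_force: [-0.1, -0.5, -1.0]
grip_width: 0.182
t: 9.55
eef_pos: [661.1, -74.9, 299.8]
tcp_rot: [0.998, 0.057, 0.001, -0.0]
contact_force: [-1.0, -0.8, -0.0]
grip_width: -0.001
t: 9.68
eef_pos: [660.3, -74.7, 299.5]
tcp_rot: [0.998, 0.057, 0.0, -0.0]
contact_force: [0.3, 0.5, 0.6]
grip_width: -0.002
9.68 [660.3 -74.7 299.5] yaw 6.57 tilt 0.04 F [0.3 0.5 0.6] grip -0.0
units to go [ 0.419 -0.444  4.613]
tower 1164 170.9 [[639.0, 125.0], [652.0, 15.0], [733.0, 24.0], [719.0, 134.0]]
foot 764 45.9 [[553.0, 33.0], [644.0, -10.0], [726.0, 165.0], [635.0, 208.0]]
```

View pics/s5.png

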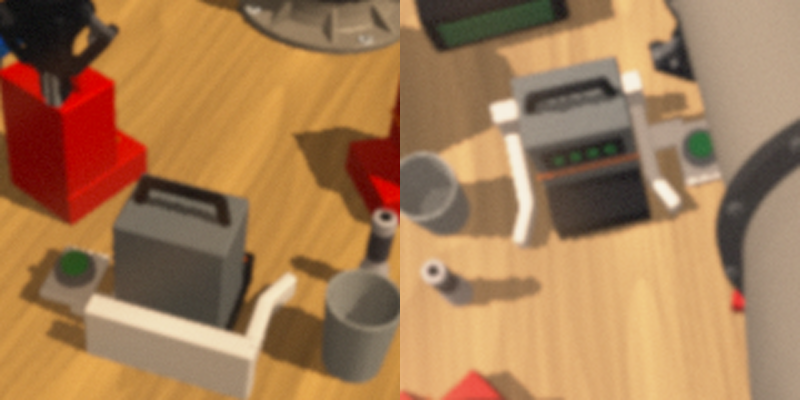

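The pack is home: the tower's back edge is centred at (726,79), which is dock x ≈ +2, y ≈ −8, yaw 6.9° against the dock's 6.5°. Next I'll move above the button and confirm its position with a wrist-camera colour mask.

```bash

python3 -m creep '[[0,[0.42,-0.44,0],[0,0,0]],[0,[0,0,1],[0,0,0]],[0,[0,0,1],[0,0,0]],[0,[0,0,1],[0,0,0]],[0,[0,0,0.5],[0,0,0]]]'
python3 -m creep '[[0,[0,0,0],[0,0,0]]]'
python3 - <<'E'
from h import *
p,M=st(); rel(675,-55,113)
im,d=bot.grab_frame('wrist'); c=bot.camera_model('wrist'); H=np.array(c['hand_eye'])
Rw=M@H[:3,:3]; t=M@H[:3,3]+p
cam=dict(c,R=Rw.T,t=-Rw.T@t); P=cloud(cam,d)
hsv=cv2.cvtColor(im,cv2.COLOR_RGB2HSV); m=cv2.inRange(hsv,(45,90,40),(85,255,255))
n,l,s,cen=cv2.connectedComponentsWithStats(m)
for i in range(1,n):
    if s[i,4]>200: print(s[i].tolist(),cen[i],cast(cam,cen[i],34).round(1), np.nanmedian(P[l==i],axis=0).round(1), np.nanmin(P[l==i],axis=0).round(0),np.nanmax(P[l==i],axis=0).round(0))
E
```

```text
t: 10.4
eef_pos: [673.4, -54.9, 158.2]
tcp_rot: [0.998, 0.057, -0.001, -0.0]
contact_force: [0.3, 0.2, 0.4]
grip_width: -0.007
t: 10.52
eef_pos: [673.7, -55.3, 159.3]
tcp_rot: [0.998, 0.057, -0.001, -0.0]
contact_force: [0.6, 0.8, 0.6]
grip_width: 0.002
10.53 [673.7 -55.3 159.3] yaw 6.55 tilt 0.09 F [0.6 0.8 0.6] grip 0.0
10.53 [673.7 -55.3 159.3] yaw 6.55 tilt 0.09 F [0.6 0.8 0.6] grip 0.0
units to go [ 0.034 -0.003  1.157]
[265, 199, 47, 48, 1764] [287.7585034 222.7675737] [[680.7 -56.3  34. ]] [680.9 -56.3  34.6] [666. -70.  25.] [694. -42.  37.]
```

The wrist view puts the button at (681,−56, top 35), so I'll shift +5 mm in x and descend.

```bash

python3 -m creep '[[0,[0.13,0.02,0.5],[0,0,0]],[0,[0,0,0.5],[0,0,0]],[0,[0,0,0.2],[0,0,0]],[0,[0,0,0.05],[0,0,0]]]'
python3 -m creep '[[0,[0,0,0.06],[0,0,0]]]'
python3 -m creep '[[0,[0,0,0.06],[0,0,0]]]'
```

```text
t: 11.08
eef_pos: [679.0, -55.9, 109.2]
tcp_rot: [0.998, 0.057, -0.001, -0.0]
contact_force: [-0.3, 0.6, -0.2]
grip_width: -0.003
t: 11.2
eef_pos: [679.6, -55.9, 107.8]
tcp_rot: [0.998, 0.057, 0.0, -0.0]
contact_force: [0.6, -0.2, 0.0]
grip_width: -0.002
t: 11.32
eef_pos: [679.6, -55.9, 105.6]
tcp_rot: [0.998, 0.057, 0.0, 0.0]
contact_force: [-0.8, -0.3, 2.0]
grip_width: -0.001
```

```bash

for i in 1 2; do python3 -m creep '[[0,[0,0,0.06],[0,0,0]]]'; done
python3 -m creep '[[0,[0,0,0.06],[0,0,0]]]'
```

```text
t: 11.45
eef_pos: [679.6, -55.9, 103.2]
tcp_rot: [0.998, 0.057, 0.0, 0.0]
contact_force: [-0.9, -0.2, 2.6]
grip_width: -0.002
t: 11.58
eef_pos: [679.6, -55.9, 100.6]
tcp_rot: [0.998, 0.057, 0.0, 0.0]
contact_force: [0.4, 0.4, 11.0]
grip_width: 0.0
t: 11.7
eef_pos: [679.9, -55.9, 99.9]
tcp_rot: [0.998, 0.057, 0.001, 0.0]
contact_force: [-16.6, 0.2, 49.3]
grip_width: -0.003
```

The button bottomed out (2.6 → 49 N over about 6 mm of travel). I'll hold briefly, release and check.

```bash

python3 -m creep '[[0,[0,0,-0.04],[0,0,0]],[0,[0,0,0],[0,0,0]]]'
python3 -m creep '[[0,[0,0,-0.5],[0,0,0]],[0,[0,0,-1],[0,0,0]],[0,[0,0,-1],[0,0,0]],[0,[0,0,-1],[0,0,0]],[0,[0,0,-1],[0,0,0]]]'
python3 -m creep '[[0,[-0.5,1,0],[0,0,0]],[0,[-0.5,1,0],[0,0,0]],[0,[0,1,0],[0,0,0]],[0,[0,1,0],[0,0,0]],[0,[0,0,0],[0,0,0]]]'
python3 - <<'E'
from h import *
st()
im2,d2=bot.grab_frame('top'); im,d=bot.grab_frame('scene')
C=bot.camera_model('top'); T=cloud(C,d2); T0=cloud(C,np.load('top0.npz')['d'])
Q=T[100:220,180:262].reshape(-1,3); Q=Q[(Q[:,2]>160)&(Q[:,2]<182)]
print('tower',len(Q),cv2.boxPoints(cv2.minAreaRect(Q[:,:2].astype(np.float32))).round(0).tolist(),np.linalg.lstsq(np.c_[Q[:,:2],np.ones(len(Q))],Q[:,2],rcond=None)[0].round(4))
S=cloud(bot.camera_model('scene'),d); S0=cloud(bot.camera_model('scene'),np.load('scene0.npz')['d'])
def btn(im,P):
    m=cv2.inRange(cv2.cvtColor(im,cv2.COLOR_RGB2HSV),(45,90,40),(85,255,255)); m[:255]=0;m[290:]=0;m[:,:215]=0;m[:,255:]=0
    return int((m>0).sum()),np.nanmedian(P[m>0],axis=0).round(1)
print('button scene before/after',btn(np.load('scene0.npz')['im'],S0),btn(im,S))
for n,(v0,v1,u0,u1,h) in dict(cup=(150,186,145,178,85),flash=(190,212,153,176,95)).items():
    f=lambda P:(lambda q:np.median(q[q[:,2]>h],axis=0).round(1))(P[v0:v1,u0:u1].reshape(-1,3))
    print(n,f(T0),f(T))
save('s6',np.hstack([cv2.resize(im[100:350,100:400],(400,333)),cv2.resize(im2[60:310,130:430],(400,333))]))
E
```

```text
t: 11.95
eef_pos: [679.7, -55.9, 100.6]
tcp_rot: [0.998, 0.057, 0.0, 0.0]
contact_force: [-3.6, -0.7, 14.2]
grip_width: 0.001
t: 12.58
eef_pos: [679.1, -55.9, 281.8]
tcp_rot: [0.998, 0.057, 0.0, -0.0]
contact_force: [0.5, -0.6, -0.5]
grip_width: -0.003
t: 13.2
eef_pos: [657.1, -223.4, 280.0]
tcp_rot: [0.999, 0.055, -0.0, 0.001]
contact_force: [0.0, -0.0, 0.2]
grip_width: 0.001
13.2 [ 657.1 -223.4  280. ] yaw 6.25 tilt 0.08 F [ 0.  -0.   0.2] grip 0.0
tower 1169 [[638.0, 125.0], [651.0, 15.0], [733.0, 24.0], [720.0, 134.0]] [ 2.380000e-02 -1.100000e-03  1.547306e+02]
button scene before/after (105, array([683.3, -53.7,  33.4])) (90, array([684. , -53.9,  33.8]))
cup [648.7 250.3  94. ] [647.8 252.3  94.2]
flash [540.2 234.6 110.7] [540.1 234.6 110.8]
```

View pics/s6.png

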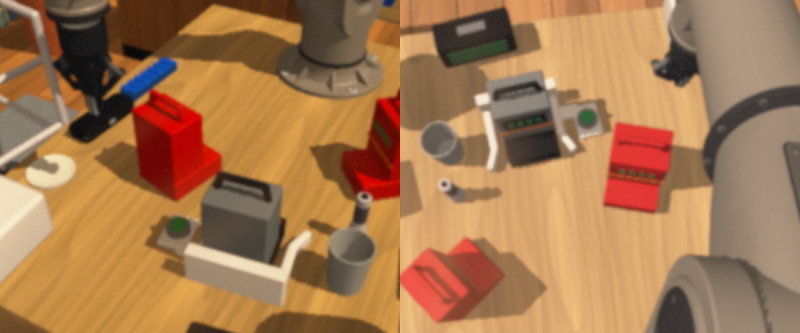

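The pack is home, the button is back up and the bystanders are unmoved. The tower-top slope of 0.024 may come from handle pixels, so I'll compare it with the start picture before handing in.

```bash
python3 - <<'E'
from h import *
C=bot.camera_model('top'); d2=bot.grab_frame('top')[1]
for n,P,b in (('start',cloud(C,np.load('top0.npz')['d']),(150,215,195,258)),('now',cloud(C,d2),(100,220,180,262))):
    Q=P[b[0]:b[1],b[2]:b[3]].reshape(-1,3); 
    for lo,hi,k in ((160,182,'tower'),(163,177,'tight')):
        q=Q[(Q[:,2]>lo)&(Q[:,2]<hi)]; print(n,k,len(q),np.linalg.lstsq(np.c_[q[:,:2],np.ones(len(q))],q[:,2],rcond=None)[0].round(4))
print(np.round(bot.get_obs()['contact_force'],1))
bot.hand_in()
E
```

```text
start tower 1275 [1.100000e-02 2.300000e-03 1.647968e+02]
start tight 1258 [6.400000e-03 4.000000e-04 1.674375e+02]
now tower 1163 [2.180000e-02 2.900000e-03 1.557396e+02]
now tight 1130 [1.270000e-02 2.000000e-03 1.620957e+02]
[ 0.5 -0.3 -0.7]
the job is handed in; nothing more can be done
```

I pushed the battery home with both fingertips low on its foot, pressed the green button fully down, let go, and handed the job in at about 13 s of the 58 s. No verdict is reported.

- **Push:** the sliding force read 8–10 N at the tool, against the 4–7 N given. It jumped to 36 N forward when the battery met the wall, and I stopped there.
- **Battery:** after backing off it measured about +2 mm along the dock, −8 mm across and under 0.02 rad off square. These are within limits, though the sideways offset is close to the 10 mm rail clearance.
- **Tilt:** the slope of the tower's top in the depth picture read 0.013–0.022, against 0.006–0.011 at the start. I put the difference down to handle pixels and depth noise. It is well under the 0.05 limit, but I did not confirm it another way.
- **Button:** it went down about 6 mm to its stop. The upward force peaked at 49 N, more than the press needed but below the 120 N wrist limit. Its height afterwards matches the height before, so it is back up.
- **Bystanders:** the cup and flashlight measured within about 2 mm of where they stood. The organizer, case and coaster were checked only by eye in the last picture, and the arm never came down near them.
- **Robot:** it ended clear of everything, with no contact force.

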